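Sweep loose cartons into the collecting tray

ROBOT

A 7-joint arm with a two-finger parallel gripper is mounted at the origin on a cart in front of the work surface, level with it; the furniture and walls round the work are solid. World frame = base frame: x ahead of the robot, y to its left, z up, the work surface at z = 0. Lengths are in m, angles in degrees, forces in N, time in s.
With the tool pointing down it reaches from about 0.425 to 0.875 m from the base axis. Payload 4.7 kg.
Tool frame: the origin (TCP) lies at the very end of the fingers, on their centre line; the grasp point (between the pads) lies env.hold_point_z behind it (env.hold_point_z is the distance from the TCP to the grasp point, in m); z points along the fingers, y is the line along which they close (so a half turn about z gives the same grasp; the last joint's range is limited). The gripper opens to 87 mm and grips with 3 to 60 N. Pads are 19 mm wide; open, the fingers measure 117 mm over their backs; the gripper's body (75 mm by 190 mm) begins 51 mm behind the grasp point.
Start: joints at [-66.457, 18.392, -4.016, 83.108, 1.295, 78.541, -3.26], TCP at [0.251, 0.6, 0.223] pointing down, gripper open.
Joint ranges: [-163.93, 163.93], [-17.29, 119.83], [-79.2, 71.16], [3.27, 140.29], [-89.18, 269.18], [5.43, 117.66], [-154.24, 154.24]. Speed limits (degrees/s): [147.25, 147.25, 180, 180, 180, 180, 180].

INTERFACE

Orientations are given as [roll, pitch, yaw] about the fixed x, y, z axes, in that order (R = Rz(yaw) Ry(pitch) Rx(roll)).
In Python, from cell import env gives the robot as it stands.
- The arm moves only by the shell command python3 -m jog 'ROWS' [FORCE]. ROWS is JSON, a list of rows, each an object with "dp": the shift along the tool's x, y, z in cm, a list of three; "twist": the turn about the tool's z in degrees; "fingers": the opening, from 0 (shut) to 1 (fully open). A call has 1 to 8 rows; each row is the pose to reach, as a shift and turn from the pose commanded when the call began, along the tool's axes at that moment; what a row does not reach only later rows make up. A row lasts 1/8 s, in which the tool goes at most 62.5 mm and 10.7 degrees, less where a joint would pass 70% of its speed; a pose out of reach is approached as far as the arm can. A call with a gripper value outside its range is refused whole. The fingers move at their own pace and stop on an object; FORCE is the grip in N (left out, the last holds). Time passes only in rows, so rows that repeat a pose let the fingers close. It gives the time, the measured TCP pose, the force, the opening and the grip force at its end, in the units of the state.
- env.get_obs(): the state, without advancing time (a new reading comes with each control period).
- env.read_camera(name): name is "scene" or "top" or "wrist"; returns a dict with "pixels" (480x640x3 uint8, blue, green, red), "depth" (480x640 float32, m along the optical axis (not along the pixel's ray), 0 where there is no reading), "fx", "fy", "cx", "cy" (pixels), "k1" (the pictures are not rectified: a ray, as slopes to the right and down, at radius r is drawn at 1 + k1 r^2 times it, then the intrinsics apply), "rvec" (rotation vector, rad) and "tvec" (3), from world to camera coordinates, as OpenCV has them. Camera axes: x right, y down, z forward; pixel columns grow to the right and rows downward; lengths in m; the calibration is good to about 2 mm. A picture is of the moment at which its call begins.
- env.sign_off(): hands the job in; it is judged then, once.
The state is a dict: "time_s": time; "qpos": joint angles; "joint_velocities": joint speeds; "effort": joint torques, N m; "tool_pos": TCP position; "tool_rot": TCP orientation; "force": force on the tool from outside, world axes, zero at the start; "wrist_torque": the same for the moment, N m; "grip_width": finger opening in m; "grasp_force": force on a finger pad.
Only numpy, scipy, OpenCV 4.12 (cv2) and the standard library are available. Lean on these libraries where they do the work, as an engineer would, in place of code of your own. Each camera call takes 0.05 s, during which the arm holds its last target. There are 200 camera calls.

TASK

Clear the worktop: with your fingertips sweep the three tiny white cartons along the surface, through the open side of the low steel tray, until each lies wholly inside it on its floor. Only push them, at an easy pace without flicking; do not pick any up. Leave the two glass vials standing where they are among them, and the larger dressing box where it is.

Things in the scene. Friction and masses are not known exactly. Their poses are not given: they have to be found in the camera images.
- carton_a_mid (a point): tiny plain white closed carton a, 22 x 30 x 18 mm, about 20 g, lying flat on the worktop; this point is its centre, 9 mm above its underside; x is its 22 mm direction, y its 30 mm direction, z up. It slides freely. The three cartons are alike
- carton_b_mid (a point): tiny plain white closed carton b, 22 x 30 x 18 mm, about 20 g, lying flat on the worktop; this point is its centre, 9 mm above its underside; x is its 22 mm direction, y its 30 mm direction, z up. It slides freely. The three cartons are alike
- carton_c_mid (a point): tiny plain white closed carton c, 22 x 30 x 18 mm, about 20 g, lying flat on the worktop; this point is its centre, 9 mm above its underside; x is its 22 mm direction, y its 30 mm direction, z up. It slides freely. The three cartons are alike
- tray: low three-sided steel tray fixed on the worktop at the robot's left, open to the right; inside 210 mm wide, 110 mm deep. Origin: on the worktop, middle of the open edge; x level into the tray (back wall at 110 mm), y along the open edge (side walls at +-105 mm), z up. Walls 3 mm thick, 27 mm high; floor 2 mm thick, with a ramp up to it over the first 14 mm, so pushed cartons slide in
- vial_mid: glass vial with green cap, 25 mm diameter, 52 mm tall, standing upright and loose in a row with two of the cartons, before the tray (at either end or between them); origin at the centre of its underside
- vial_rear: smaller glass vial with red cap, 22 mm diameter, 46 mm tall, standing upright and loose, farther right than those, beside the third carton, on the near or far side of it; origin at the centre of its underside
- pad_box: larger pale dressing box, 50 x 60 mm, 47 mm tall, loose, to the right of the work; a bystander; origin at the centre of its underside

How it is judged:
By the outcome, as a careful person would: the job done as asked, in the order asked, and still so for the second after the job is handed in, with the robot touching nothing.
It also fails if it takes over 64 s, if anything falls off the work surface, if the arm or the gripper's body presses on something with over 40 N, if the wrist force passes 120 N, or if a joint passes its speed limit or range.

## Working session

There is one attempt and no reset: what is moved stays moved. The work goes in short steps, Python scripts to look and compute and a shell command to move; the robot and the scene stay as the last step left them, time stands still between calls to the robot, and variables do not carry over. Pictures are saved under pics/ and viewed, at most 10 in all, crops included, and the job is handed in when it is done.

```bash
mkdir -p pics; cat > h.py <<'E'
import cv2,numpy as np
from cell import env
def cam(n):
    c=env.read_camera(n);R=cv2.Rodrigues(np.array(c["rvec"],float))[0];c["R"]=R;c["t"]=np.array(c["tvec"],float).ravel()
    return c
def rays(c,uv):
    uv=np.atleast_2d(uv).astype(float);d=np.stack([(uv[:,0]-c["cx"])/c["fx"],(uv[:,1]-c["cy"])/c["fy"]],1)
    s=d.copy()
    for _ in range(20): s=d/(1+c["k1"]*(s**2).sum(1,keepdims=True))
    return np.c_[s,np.ones(len(s))]
def plane(c,uv,z):
    r=rays(c,uv)@c["R"];o=-c["R"].T@c["t"]
    return o+r*((z-o[2])/r[:,2])[:,None]
E
python3 - <<'E'
from h import *
for n in("top","scene"):
    c=cam(n);cv2.imwrite(f"pics/{n}0.png",c["pixels"]);print(n,-c["R"].T@c["t"],c["fx"],c["k1"])
o=env.get_obs();print(o["time_s"],o["tool_pos"],o["tool_rot"],o["grip_width"],env.hold_point_z)
E
```

```text
top [ 0.31666171 -0.15433871  1.30601393] 514.9601615644513 -0.08891091592395489
scene [0.09604769 0.57889503 0.5704496 ] 497.95651047387696 -0.05213735411892602
0.1 [0.25104059 0.59901943 0.22156683] [-1.79899868e+02  6.58207690e-03  1.57270508e+02] 0.08712227255961388 0.0187
```

View pics/top0.png

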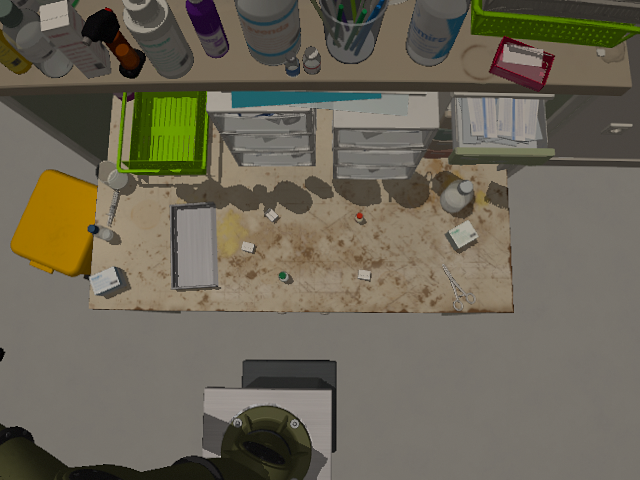

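View pics/scene0.png

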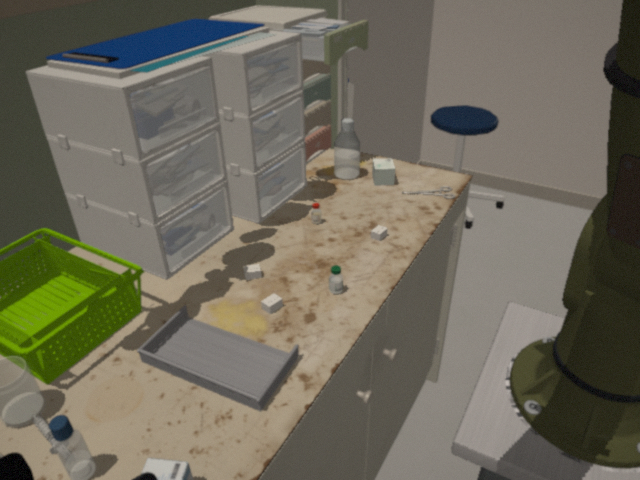

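The top view shows cartons at about (271,215), (248,247) and (364,275). The green vial is at (284,277), the red vial at (359,217), the tray spans columns 171–217 and rows 205–290, and the dressing box is at (462,235). Next I'll measure these.

```bash
python3 - <<'E'
from h import *
c=cam("top");im=c["pixels"];hsv=cv2.cvtColor(im,cv2.COLOR_BGR2HSV)
for n,(u,v) in dict(b1=(271,215),b2=(248,247),b3=(364,275)).items():
    m=np.zeros(im.shape[:2],np.uint8);m[v-14:v+15,u-14:u+15]=1
    w=((hsv[...,2]>195)&(hsv[...,1]<45)&(m>0)).astype(np.uint8)
    cs=cv2.findContours(w,0,cv2.CHAIN_APPROX_NONE)[0];k=max(cs,key=cv2.contourArea)
    p=plane(c,k[:,0],0.018)[:,:2];r=cv2.minAreaRect((p*1000).astype(np.float32));print(n,cv2.contourArea(k),np.round(r[0],0),np.round(r[1],0),round(r[2]))
for n,(u,v),z,h in(("green",(284,276),.052,(40,85)),("red",(359,216),.046,None)):
    m=np.zeros(im.shape[:2],bool);m[v-12:v+13,u-12:u+13]=1
    s=m&(hsv[...,1]>130)&(hsv[...,2]>60)
    s&=((hsv[...,0]>h[0])&(hsv[...,0]<h[1])) if h else ((hsv[...,0]<6)|(hsv[...,0]>172))
    q=np.argwhere(s)[:,::-1];print(n,len(q),plane(c,q.mean(0),z-.004))
print("tray open corners/back",plane(c,[(215,205),(217,290),(172,206),(173,289)],.027).round(3))
print("box",plane(c,[(462,235)],.047).round(3), "front edge",plane(c,[(300,312),(300,165)],0).round(3))
print("drawers",plane(c,[(260,165),(370,178),(165,175)],0).round(3))
cv2.imwrite("pics/crop.png",cv2.resize(im[190:300,160:390],None,fx=3.4,fy=3.4,interpolation=cv2.INTER_CUBIC))
E
```

```text
Traceback (most recent call last):
ValueError: max() iterable argument is empty
```

```bash
python3 - <<'E'
from h import *
c=cam("top");im=c["pixels"];hsv=cv2.cvtColor(im,cv2.COLOR_BGR2HSV)
cv2.imwrite("pics/crop.png",cv2.resize(im[190:300,160:390],None,fx=3.4,fy=3.4,interpolation=cv2.INTER_CUBIC))
for n,(u,v) in dict(b1=(271,215),b2=(248,247),b3=(364,275)).items():
    g=hsv[v-12:v+13,u-12:u+13];print(n,g[12,12],g[...,2].max())
    w=np.zeros(im.shape[:2],np.uint8);w[v-12:v+13,u-12:u+13]=((g[...,2]>g[...,2].max()*.8)&(g[...,1]<45))
    cs=cv2.findContours(w,0,cv2.CHAIN_APPROX_NONE)[0];k=max(cs,key=cv2.contourArea)
    p=plane(c,k[:,0],0.018)[:,:2];r=cv2.minAreaRect((p*1000).astype(np.float32));print(n,cv2.contourArea(k),np.round(r[0],0),np.round(r[1],0),round(r[2]))
for n,(u,v),z,h in(("green",(284,276),.052,(40,95)),("red",(359,216),.046,None)):
    m=np.zeros(im.shape[:2],bool);m[v-12:v+13,u-12:u+13]=1
    s=m&(hsv[...,1]>130)&(hsv[...,2]>40)
    s&=((hsv[...,0]>h[0])&(hsv[...,0]<h[1])) if h else ((hsv[...,0]<6)|(hsv[...,0]>172))
    q=np.argwhere(s)[:,::-1];print(n,len(q),plane(c,q.mean(0),z-.004))
print("tray open corners/back",plane(c,[(215,205),(217,290),(172,206),(173,289)],.027).round(3))
print("box",plane(c,[(462,235)],.047).round(3), "front edge",plane(c,[(300,312),(300,165)],0).round(3))
print("drawers",plane(c,[(260,165),(370,178),(165,175)],0).round(3))
E
```

```text
b1 [ 16  30 144] 183
b1 57.5 [587.  -2.] [23. 20.] 45
b2 [ 20  32 160] 188
b2 72.5 [505.  57.] [29. 20.] 76
b3 [ 18  25 172] 187
b3 76.0 [ 436. -238.] [28. 21.] 82
green 29 [[ 0.42899849 -0.03584698  0.048     ]]
red 27 [[ 0.58053202 -0.22573071  0.042     ]]
tray open corners/back [[0.61  0.142 0.027]
 [0.393 0.128 0.027]
 [0.607 0.254 0.027]
 [0.394 0.24  0.027]]
box [[ 0.531 -0.481  0.047]] front edge [[ 0.341 -0.079  0.   ]
 [ 0.725 -0.073  0.   ]]
drawers [[ 0.724  0.033  0.   ]
 [ 0.69  -0.257  0.   ]
 [ 0.698  0.287  0.   ]]
```

View pics/crop.png

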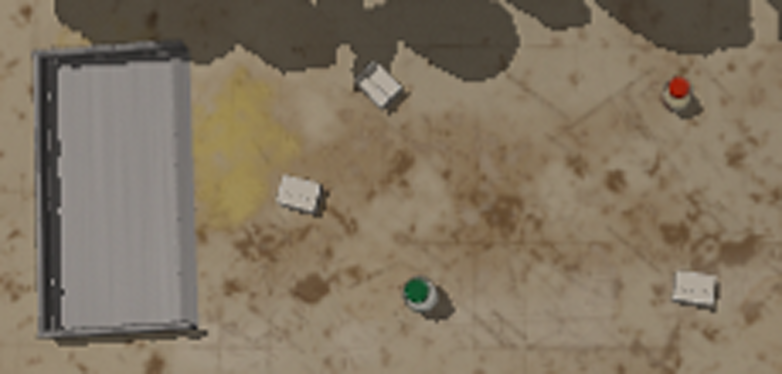

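The crop shows the three cartons and both vials clear of one another, with lanes to the tray on the left. Carton c, at crop (695,288), must pass the green vial at crop (418,292) on its far side. Next I'll check clearances and work out the first approach.

```bash
cat >> h.py <<'E'
def go(x,y,z,yaw,o=None):
    o=o or env.get_obs();p=np.array(o["tool_pos"]);r=np.radians(o["tool_rot"])
    cr,sr,cp,sp,cy,sy=np.cos(r[0]),np.sin(r[0]),np.cos(r[1]),np.sin(r[1]),np.cos(r[2]),np.sin(r[2])
    R=np.array([[cy,-sy,0],[sy,cy,0],[0,0,1]])@np.array([[cp,0,sp],[0,1,0],[-sp,0,cp]])@np.array([[1,0,0],[0,cr,-sr],[0,sr,cr]])
    print("t",o["time_s"],"pos",p.round(4),"yaw",o["tool_rot"][2],"-> dp cm",(R.T@(np.array([x,y,z])-p)*100).round(2),"twist",round((o["tool_rot"][2]-yaw+180)%360-180,1))
E
python3 - <<'E'
from h import *
c=cam("top");d=c["depth"];v,u=np.nonzero(d>0);P=(rays(c,np.c_[u,v])*d[v,u][:,None]-c["t"])@c["R"]
for a in np.arange(-.35,.35,.05):
    s=P[(P[:,1]>a)&(P[:,1]<a+.05)&(P[:,2]>.06)&(P[:,2]<.4)&(P[:,0]>.4)];k=s[:,0].argmin();print(round(a,2),s[k].round(3))
go(.507,.015,.06,93);go(.507,.015,.007,93)
E
```

```text
-0.35 [ 0.673 -0.313  0.169]
-0.3 [ 0.674 -0.271  0.172]
-0.25 [ 0.674 -0.223  0.171]
-0.2 [ 0.683 -0.161  0.309]
-0.15 [ 0.717 -0.101  0.311]
-0.1 [ 0.705 -0.053  0.292]
-0.05 [ 0.704 -0.032  0.293]
-0.0 [0.705 0.016 0.292]
0.05 [0.714 0.051 0.264]Traceback (most recent call last):
  File "<stdin>", line 4, in <module>
ValueError: attempt to get argmin of an empty sequence
```

```bash
python3 - <<'E'
from h import *
c=cam("top");d=c["depth"];v,u=np.nonzero(d>0);P=(rays(c,np.c_[u,v])*d[v,u][:,None]-c["t"])@c["R"]
for a in np.arange(.05,.35,.05):
    s=P[(P[:,1]>a)&(P[:,1]<a+.05)&(P[:,2]>.06)&(P[:,2]<.4)&(P[:,0]>.4)]
    if len(s):k=s[:,0].argmin();print(round(a,2),s[k].round(3))
go(.507,.015,.06,93);go(.507,.015,.007,93)
E
```

```text
0.05 [0.713 0.054 0.282]
0.15 [0.677 0.199 0.095]
0.2 [0.679 0.213 0.091]
0.25 [0.679 0.292 0.092]
0.3 [0.679 0.308 0.09 ]
t 0.3 pos [0.2512 0.5993 0.2222] yaw 157.2650456163345 -> dp cm [-46.18 -44.    16.25] twist 64.3
t 0.3 pos [0.2512 0.5993 0.2222] yaw 157.2650456163345 -> dp cm [-46.18 -43.99  21.55] twist 64.3
```

```bash
python3 -m jog '[{"dp":[-4,-3.5,0],"twist":8,"fingers":0.12},{"dp":[-8,-7.5,0],"twist":16,"fingers":0.12},{"dp":[-12,-11.5,1],"twist":24,"fingers":0.12},{"dp":[-16,-15.5,2],"twist":32,"fingers":0.12},{"dp":[-20,-19.5,3],"twist":40,"fingers":0.12},{"dp":[-24,-23,4],"twist":48,"fingers":0.12},{"dp":[-28,-27,5],"twist":56,"fingers":0.12},{"dp":[-32,-31,6],"twist":64,"fingers":0.12}]' 10; python3 -c "
from h import *
go(.507,.015,.06,93);go(.507,.015,.007,93)"
```

```text
time_s: 1.3
tool_pos: [0.4272, 0.1883, 0.1626]
tool_rot: [179.9, -0.0, 93.0]
force: [0.8, 0.2, 0.5]
grip_width: 0.0154
grasp_force: 0.0
t 1.3 pos [0.4272 0.1883 0.1626] yaw 93.01407289500916 -> dp cm [-17.73   7.05  10.25] twist 0.0
t 1.3 pos [0.4272 0.1883 0.1626] yaw 93.01407289500916 -> dp cm [-17.74   7.05  15.55] twist 0.0
```

```bash
python3 -m jog '[{"dp":[-4.5,2,2],"twist":0,"fingers":0.12},{"dp":[-9,4,4],"twist":0,"fingers":0.12},{"dp":[-13.5,6,6],"twist":0,"fingers":0.12},{"dp":[-17.7,7,8],"twist":0,"fingers":0.12},{"dp":[-17.7,7,11],"twist":0,"fingers":0.12},{"dp":[-17.7,7,13],"twist":0,"fingers":0.12},{"dp":[-17.7,7,14],"twist":0,"fingers":0.12},{"dp":[-17.7,7,14],"twist":0,"fingers":0.12}]'; python3 -c "
from h import *
go(.507,.015,.007,93);go(.497,.198,.007,93)
c=cam('wrist');cv2.imwrite('pics/w1.png',c['pixels'])"
```

```text
time_s: 2.3
tool_pos: [0.5062, 0.0173, 0.0223]
tool_rot: [-180.0, 0.0, 93.3]
force: [0.2, 0.1, -0.3]
grip_width: 0.0102
grasp_force: 0.0
t 2.3 pos [0.5062 0.0173 0.0223] yaw 93.28323080612672 -> dp cm [-0.23  0.06  1.53] twist 0.3
t 2.3 pos [0.5062 0.0173 0.0223] yaw 93.28323080612672 -> dp cm [18.09  0.11  1.52] twist 0.3
```

View pics/w1.png

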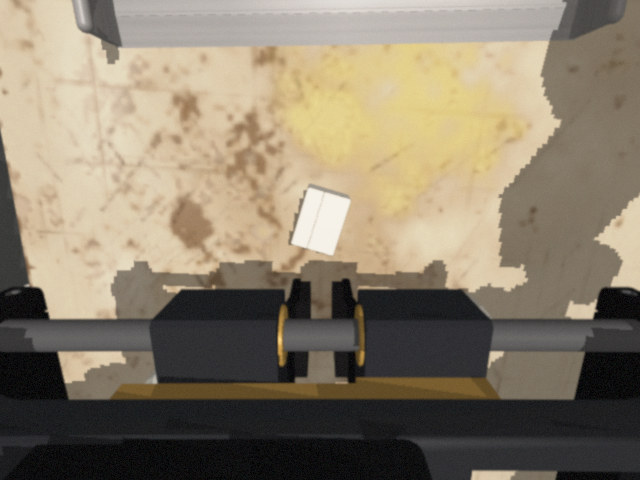

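The wrist view shows the carton at (320,220), tilted about 20° and centred ahead of the fingers, whose gap is at about column 322. The tray mouth is beyond it at row 45. I'll lower and push.

```bash
python3 -m jog '[{"dp":[0,0,0.8],"fingers":0.15,"twist":0},{"dp":[0,0,1.5],"fingers":0.15,"twist":0},{"dp":[0.6,0,1.5],"fingers":0.15,"twist":0},{"dp":[1.4,0,1.5],"fingers":0.15,"twist":0},{"dp":[2.3,0,1.5],"fingers":0.15,"twist":0},{"dp":[3.2,0,1.5],"fingers":0.15,"twist":0},{"dp":[4.1,0,1.5],"fingers":0.15,"twist":0},{"dp":[5,0,1.5],"fingers":0.15,"twist":0}]'; python3 -m jog '[{"dp":[1,0,0],"fingers":0.15,"twist":0},{"dp":[2,0,0],"fingers":0.15,"twist":0},{"dp":[3,0,0],"fingers":0.15,"twist":0},{"dp":[4,0,0],"fingers":0.15,"twist":0},{"dp":[5,0,0],"fingers":0.15,"twist":0},{"dp":[6,0,0],"fingers":0.15,"twist":0},{"dp":[6.8,0,0],"fingers":0.15,"twist":0},{"dp":[7.2,0,0],"fingers":0.15,"twist":0}]';python3 -c "
from h import *
go(.497,.198,.007,93)
c=cam('wrist');cv2.imwrite('pics/w2.png',c['pixels'])"
```

```text
time_s: 3.35
tool_pos: [0.5037, 0.0678, 0.0076]
tool_rot: [180.0, -0.0, 93.3]
force: [0.9, -1.2, 0.2]
grip_width: 0.013
grasp_force: 0.2
time_s: 4.35
tool_pos: [0.4995, 0.1397, 0.0075]
tool_rot: [-180.0, -0.0, 93.3]
force: [-0.2, -0.2, -0.1]
grip_width: 0.0132
grasp_force: 0.2
t 4.35 pos [0.4995 0.1397 0.0075] yaw 93.30417128824864 -> dp cm [5.83 0.08 0.05] twist 0.3
```

View pics/w2.png

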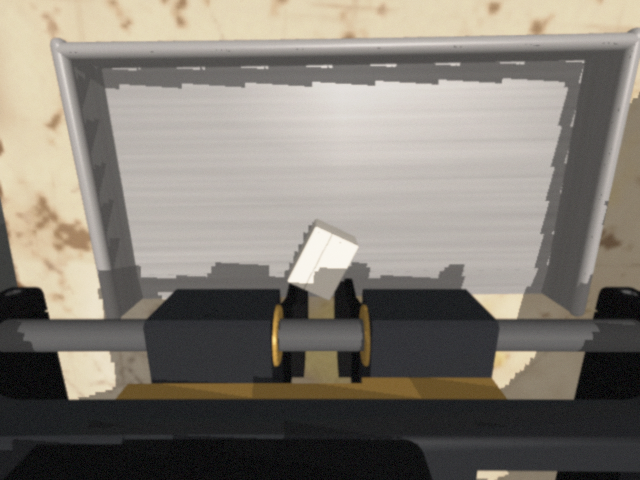

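The carton is at (325,258), held against both fingertips with one corner in the gap, and already on the tray floor. I'll push it further in, then back off and lift.

```bash
python3 -m jog '[{"dp":[0.8,0,0],"fingers":0.15,"twist":0},{"dp":[1.7,0,0],"fingers":0.15,"twist":0},{"dp":[2.6,0,0],"fingers":0.15,"twist":0},{"dp":[3.5,0,0],"fingers":0.15,"twist":0},{"dp":[4.3,0,0],"fingers":0.15,"twist":0},{"dp":[4.7,0,0],"fingers":0.15,"twist":0},{"dp":[4,0,0],"fingers":0.15,"twist":0},{"dp":[1.5,0,0],"fingers":0.15,"twist":0}]';python3 -m jog '[{"dp":[-2,0,-2],"fingers":0.1,"twist":0},{"dp":[-5,0,-5],"fingers":0.1,"twist":0},{"dp":[-8,0,-7],"fingers":0.1,"twist":0},{"dp":[-11,0,-7],"fingers":0.1,"twist":0},{"dp":[-14,-2,-7],"fingers":0.1,"twist":0},{"dp":[-17,-4,-7],"fingers":0.1,"twist":0},{"dp":[-18.5,-6,-7],"fingers":0.1,"twist":0},{"dp":[-18.5,-6,-7],"fingers":0.1,"twist":0}]'; python3 -c "
from h import *
go(.591,-.045,.05,97);go(.591,-.045,.007,97)
c=cam('wrist');cv2.imwrite('pics/w3.png',c['pixels'])"
```

```text
time_s: 5.4
tool_pos: [0.4988, 0.1544, 0.0076]
tool_rot: [180.0, -0.0, 93.4]
force: [-0.1, 0.4, -0.0]
grip_width: 0.0131
grasp_force: 0.0
time_s: 6.4
tool_pos: [0.448, -0.036, 0.0774]
tool_rot: [-180.0, -0.1, 93.0]
force: [-0.3, 0.4, 0.8]
grip_width: 0.0085
grasp_force: 0.0
t 6.4 pos [ 0.448  -0.036   0.0774] yaw 93.03938620346423 -> dp cm [-1.66 14.24  2.74] twist -4.0
t 6.4 pos [ 0.448  -0.036   0.0774] yaw 93.03938620346423 -> dp cm [-1.66 14.24  7.04] twist -4.0
```

View pics/w3.png

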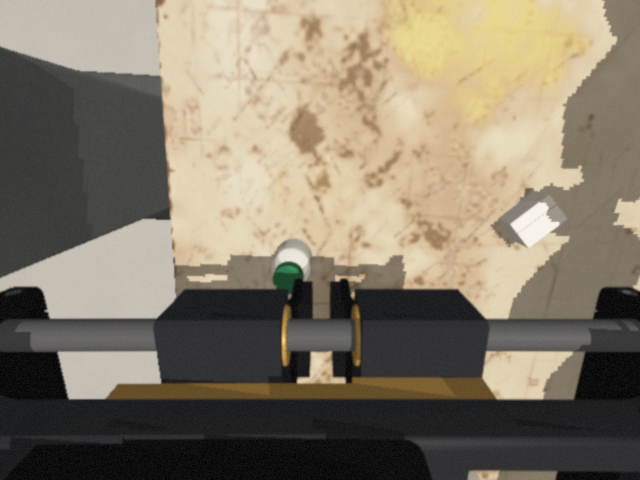

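I stepped the wrong way sideways, but the fingers were well above the green vial and it still stands at (290,265). Carton b is at about (533,221), partly in shadow. I'll move over to it.

```bash
python3 - <<'E'
from h import *
c=cam("wrist");print(plane(c,[(533,221),(497,222),(568,214),(541,194),(520,247)],.018).round(4), plane(c,[(288,277)],.05).round(3))
E
python3 -m jog '[{"dp":[-1,3,0],"fingers":0.1,"twist":0},{"dp":[-1.7,6,0],"fingers":0.1,"twist":-1},{"dp":[-1.7,9,0],"fingers":0.1,"twist":-2},{"dp":[-1.7,12,0],"fingers":0.1,"twist":-3},{"dp":[-1.7,14,1],"fingers":0.1,"twist":-4},{"dp":[-1.7,14,2],"fingers":0.1,"twist":-4},{"dp":[-1.7,14,2.5],"fingers":0.1,"twist":-4},{"dp":[-1.7,14,2.5],"fingers":0.1,"twist":-4}]'; python3 -c "
from h import *
go(.591,-.045,.007,97)
c=cam('wrist');cv2.imwrite('pics/w4.png',c['pixels'])"
```

```text
[[ 0.5849  0.0008  0.018 ]
 [ 0.5618 -0.0012  0.018 ]
 [ 0.6062  0.0065  0.018 ]
 [ 0.586   0.0183  0.018 ]
 [ 0.5802 -0.0171  0.018 ]] [[ 0.43  -0.034  0.05 ]]
time_s: 7.5
tool_pos: [0.589, -0.043, 0.052]
tool_rot: [-179.9, -0.0, 97.3]
force: [0.5, -0.3, 0.9]
grip_width: 0.0089
grasp_force: 0.0
t 7.5 pos [ 0.589 -0.043  0.052] yaw 97.25240424943912 -> dp cm [-0.22  0.18  4.5 ] twist 0.3
```

View pics/w4.png

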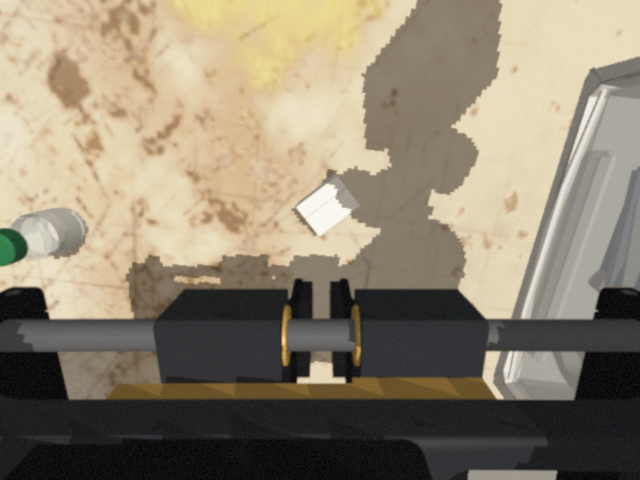

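The carton is at (327,204), in line with the fingers at column 322, with its near corner at (318,237). I'll lower and push along 97°.

```bash
python3 -m jog '[{"dp":[0,0.1,1.5],"fingers":0.15,"twist":0},{"dp":[0,0.2,3.5],"fingers":0.15,"twist":0},{"dp":[0,0.2,4.5],"fingers":0.15,"twist":0},{"dp":[0.6,0.2,4.5],"fingers":0.15,"twist":0},{"dp":[1.4,0.2,4.5],"fingers":0.15,"twist":0},{"dp":[2.2,0.2,4.5],"fingers":0.15,"twist":0},{"dp":[3,0.2,4.5],"fingers":0.15,"twist":0},{"dp":[3.8,0.2,4.5],"fingers":0.15,"twist":0}]'; python3 -m jog '[{"dp":[0.9,0,0],"fingers":0.15,"twist":0},{"dp":[1.8,0,0],"fingers":0.15,"twist":0},{"dp":[2.7,0,0],"fingers":0.15,"twist":0},{"dp":[3.6,0,0],"fingers":0.15,"twist":0},{"dp":[4.5,0,0],"fingers":0.15,"twist":0},{"dp":[5.4,0,0],"fingers":0.15,"twist":0},{"dp":[6.3,0,0],"fingers":0.15,"twist":0},{"dp":[7.2,0,0],"fingers":0.15,"twist":0}]';python3 -c "
from h import *
go(.563,.168,.007,97)
c=cam('wrist');cv2.imwrite('pics/w5.png',c['pixels'])"
```

```text
time_s: 8.55
tool_pos: [0.5874, -0.0044, 0.0079]
tool_rot: [180.0, -0.0, 97.3]
force: [0.1, -0.3, -0.3]
grip_width: 0.013
grasp_force: 0.1
time_s: 9.55
tool_pos: [0.5781, 0.0668, 0.0076]
tool_rot: [180.0, -0.0, 97.3]
force: [0.3, 0.3, 0.9]
grip_width: 0.013
grasp_force: 0.1
t 9.55 pos [0.5781 0.0668 0.0076] yaw 97.26601391766725 -> dp cm [10.23 -0.22  0.06] twist 0.3
```

View pics/w5.png

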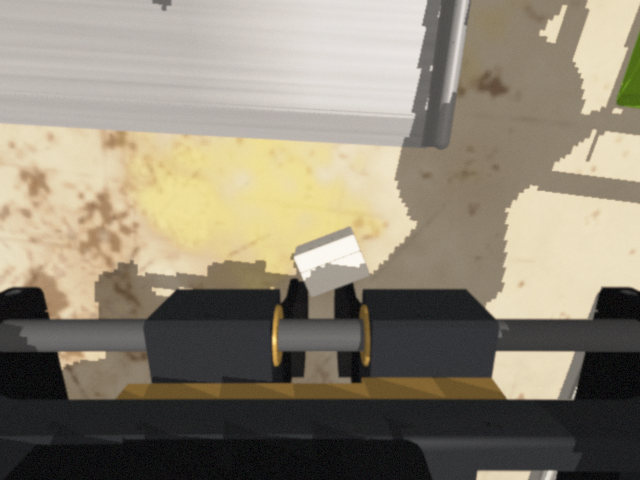

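Carton b is at (332,265) against both fingers, heading for the tray, with the side wall clear at column 440. I'll continue in and then retreat.

```bash
python3 -m jog '[{"dp":[0.8,0,0],"fingers":0.15,"twist":0},{"dp":[1.7,0,0],"fingers":0.15,"twist":0},{"dp":[2.6,0,0],"fingers":0.15,"twist":0},{"dp":[3.5,0,0],"fingers":0.15,"twist":0},{"dp":[4.4,0,0],"fingers":0.15,"twist":0},{"dp":[5.3,0,0],"fingers":0.15,"twist":0},{"dp":[6.2,0,0],"fingers":0.15,"twist":0},{"dp":[7.1,0,0],"fingers":0.15,"twist":0}]';python3 -m jog '[{"dp":[0.9,0,0],"fingers":0.15,"twist":0},{"dp":[1.8,0,0],"fingers":0.15,"twist":0},{"dp":[2.6,0,0],"fingers":0.15,"twist":0},{"dp":[3.1,0,0],"fingers":0.15,"twist":0},{"dp":[3.1,0,0],"fingers":0.15,"twist":0},{"dp":[2,0,0],"fingers":0.15,"twist":0},{"dp":[0,0,0],"fingers":0.15,"twist":0},{"dp":[-3,0,-3],"fingers":0.15,"twist":0}]'; python3 -c "
from h import *
c=cam('wrist');cv2.imwrite('pics/w6.png',c['pixels'])
go(.425,-.287,.09,77.6)"
```

```text
time_s: 10.6
tool_pos: [0.5692, 0.1373, 0.0076]
tool_rot: [180.0, -0.0, 97.3]
force: [0.2, -0.3, -0.6]
grip_width: 0.0128
grasp_force: 0.1
time_s: 11.6
tool_pos: [0.571, 0.1046, 0.0357]
tool_rot: [-179.7, 0.1, 97.3]
force: [0.4, 0.6, 0.7]
grip_width: 0.0129
grasp_force: 0.0
t 11.65 pos [0.5755 0.0985 0.0413] yaw 96.86251387308462 -> dp cm [-36.49 -19.53  -4.82] twist 19.3
```

View pics/w6.png

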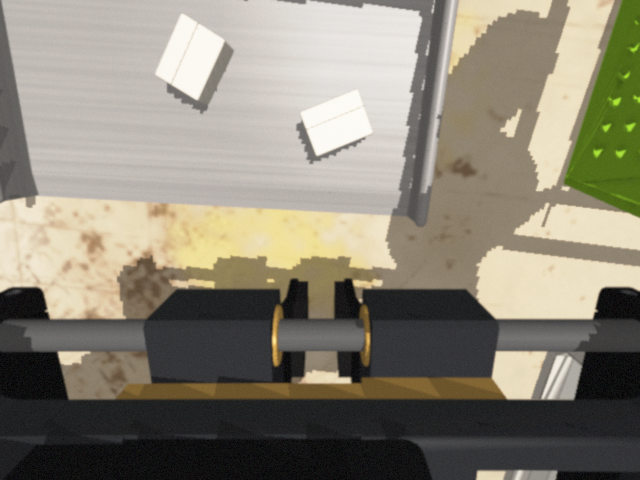

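Both cartons, at (193,58) and (337,125), lie well inside the tray, beyond the ramp at about row 200. On to the third.

```bash
python3 -m jog '[{"dp":[-3,0,-4],"fingers":0.15,"twist":2},{"dp":[-8,-2,-5],"fingers":0.15,"twist":4},{"dp":[-13,-5,-5],"fingers":0.15,"twist":7},{"dp":[-18,-8,-5],"fingers":0.15,"twist":10},{"dp":[-23,-11,-5],"fingers":0.15,"twist":13},{"dp":[-28,-14,-5],"fingers":0.15,"twist":16},{"dp":[-33,-17,-5],"fingers":0.15,"twist":19},{"dp":[-36.5,-19.5,-5],"fingers":0.15,"twist":19.3}]'; python3 -m jog '[{"dp":[0,0,0],"fingers":0.15,"twist":0},{"dp":[0,0,1],"fingers":0.15,"twist":0},{"dp":[0,0,1],"fingers":0.15,"twist":0}]'; python3 -c "
from h import *
c=cam('wrist');cv2.imwrite('pics/w7.png',c['pixels'])
go(.425,-.287,.007,77.6)"
```

```text
time_s: 12.65
tool_pos: [0.4233, -0.2839, 0.0879]
tool_rot: [179.9, 0.0, 77.7]
force: [0.7, -0.2, -0.8]
grip_width: 0.013
grasp_force: 0.0
time_s: 13.02
tool_pos: [0.4255, -0.2784, 0.0764]
tool_rot: [-179.9, -0.0, 78.1]
force: [0.3, 0.7, -0.8]
grip_width: 0.0133
grasp_force: 0.0
t 13.075 pos [ 0.4258 -0.2785  0.0768] yaw 78.08848224110368 -> dp cm [-0.85  0.1   6.98] twist 0.5
```

View pics/w7.png

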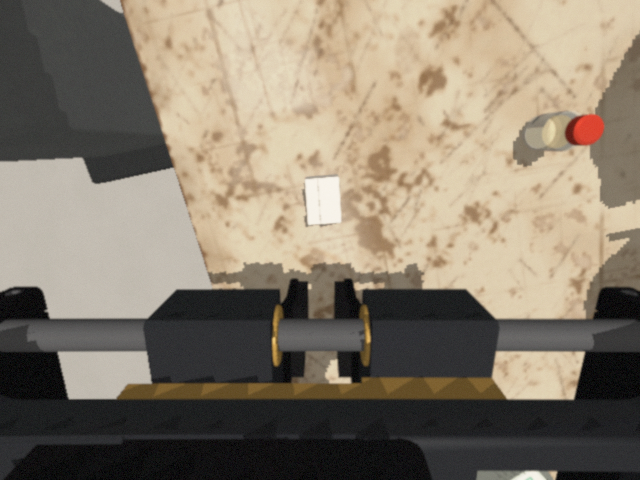

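The third carton, at (322,201), is square to the fingers and centred in front of them. The red vial, at (560,130), is well clear of the lane. I'll lower and sweep straight along 78°.

```bash
python3 -m jog '[{"dp":[-0.5,0,2],"fingers":0.12,"twist":0},{"dp":[-0.5,0,4.5],"fingers":0.12,"twist":0},{"dp":[-0.5,0,6.4],"fingers":0.12,"twist":0},{"dp":[-0.5,0,7],"fingers":0.12,"twist":0},{"dp":[0,0,7],"fingers":0.12,"twist":0},{"dp":[0.8,0,7],"fingers":0.12,"twist":0},{"dp":[1.6,0,7],"fingers":0.12,"twist":0},{"dp":[2.4,0,7],"fingers":0.12,"twist":0}]'; for i in 1 2; do python3 -m jog '[{"dp":[0.9,0,0],"fingers":0.12,"twist":0},{"dp":[1.8,0,0],"fingers":0.12,"twist":0},{"dp":[2.7,0,0],"fingers":0.12,"twist":0},{"dp":[3.6,0,0],"fingers":0.12,"twist":0},{"dp":[4.5,0,0],"fingers":0.12,"twist":0},{"dp":[5.4,0,0],"fingers":0.12,"twist":0},{"dp":[6.3,0,0],"fingers":0.12,"twist":0},{"dp":[7.2,0,0],"fingers":0.12,"twist":0}]';done; python3 -c "
from h import *
c=cam('wrist');cv2.imwrite('pics/w8.png',c['pixels'])
go(.523,.16,.007,78)"
```

```text
time_s: 14.08
tool_pos: [0.4313, -0.2557, 0.008]
tool_rot: [179.9, -0.0, 78.0]
force: [-0.2, -0.9, 0.8]
grip_width: 0.0103
grasp_force: 0.1
time_s: 15.08
tool_pos: [0.4459, -0.1853, 0.0075]
tool_rot: [180.0, -0.0, 78.0]
force: [0.9, 0.3, -0.0]
grip_width: 0.0102
grasp_force: 0.1
time_s: 16.08
tool_pos: [0.4609, -0.1149, 0.0076]
tool_rot: [180.0, -0.0, 78.0]
force: [-0.2, 0.5, -0.3]
grip_width: 0.0106
grasp_force: 0.1
t 16.125 pos [ 0.4612 -0.1136  0.0075] yaw 78.0488540392444 -> dp cm [28.04  0.38  0.07] twist 0.0
```

View pics/w8.png

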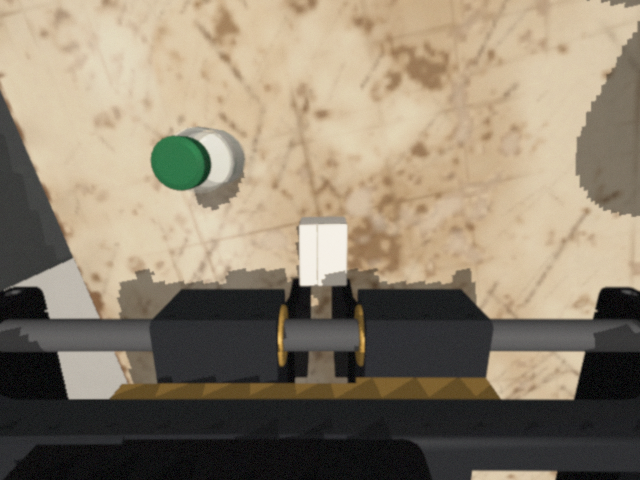

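The carton, at (322,250), sits square on the fingers. The green vial's base ends at column 243, about 25 mm off the lane. I've now used up my pictures, so I'll finish by numbers.

```bash
for i in 1 2 3; do python3 -m jog '[{"dp":[0.9,0,0],"fingers":0.12,"twist":0},{"dp":[1.8,0,0],"fingers":0.12,"twist":0},{"dp":[2.7,0,0],"fingers":0.12,"twist":0},{"dp":[3.6,0,0],"fingers":0.12,"twist":0},{"dp":[4.5,0,0],"fingers":0.12,"twist":0},{"dp":[5.4,0,0],"fingers":0.12,"twist":0},{"dp":[6.3,0,0],"fingers":0.12,"twist":0},{"dp":[7.2,0,0],"fingers":0.12,"twist":0}]';done; python3 - <<'E'
from h import *
go(.523,.16,.007,78)
c=cam("wrist");im=c["pixels"];h=cv2.cvtColor(im,cv2.COLOR_BGR2HSV)
w=((h[...,2]>225)&(h[...,1]<30)).astype(np.uint8);w[290:]=0
for k in cv2.findContours(w,0,2)[0]:
    if 300<cv2.contourArea(k)<8000:
        r=cv2.minAreaRect((plane(c,k[:,0],.02)[:,:2]*1000).astype(np.float32));print(cv2.contourArea(k),np.round(r[0]),np.round(r[1]),round(r[2]))
E
```

```text
time_s: 17.12
tool_pos: [0.4759, -0.0445, 0.0076]
tool_rot: [180.0, -0.0, 78.0]
force: [0.3, -0.5, -0.3]
grip_width: 0.0104
grasp_force: 0.1
time_s: 18.12
tool_pos: [0.4909, 0.0259, 0.0076]
tool_rot: [180.0, -0.0, 78.0]
force: [-0.4, -0.2, 0.1]
grip_width: 0.0105
grasp_force: 0.1
time_s: 19.12
tool_pos: [0.5059, 0.0963, 0.0076]
tool_rot: [180.0, -0.0, 78.0]
force: [-0.4, 0.1, 0.1]
grip_width: 0.0107
grasp_force: 0.1
t 19.125 pos [0.5059 0.0963 0.0076] yaw 77.96225342335003 -> dp cm [6.58 0.34 0.06] twist -0.0
2342.5 [513. 124.] [29. 21.] 77
4430.5 [567. 191.] [29. 21.] 29
4511.0 [496. 210.] [29. 21.] 66
607.5 [552. 210.] [22.  8.] 6
```

```bash
python3 -m jog '[{"dp":[0.9,0,0],"fingers":0.12,"twist":0},{"dp":[1.8,0,0],"fingers":0.12,"twist":0},{"dp":[2.7,0,0],"fingers":0.12,"twist":0},{"dp":[3.6,0,0],"fingers":0.12,"twist":0},{"dp":[4.5,0,0],"fingers":0.12,"twist":0},{"dp":[5.3,0,0],"fingers":0.12,"twist":0},{"dp":[5.8,0,0],"fingers":0.12,"twist":0},{"dp":[5.8,0,0],"fingers":0.12,"twist":0}]'; python3 -m jog '[{"dp":[-0.5,0,0],"fingers":0.12,"twist":0},{"dp":[-2,0,0],"fingers":0.12,"twist":0},{"dp":[-4,0,-2],"fingers":0.12,"twist":0},{"dp":[-6,0,-5],"fingers":0.12,"twist":0},{"dp":[-8,0,-8],"fingers":0.12,"twist":0},{"dp":[-8,0,-10],"fingers":0.12,"twist":0},{"dp":[-8,0,-10],"fingers":0.12,"twist":0},{"dp":[-8,0,-10],"fingers":0.12,"twist":0}]'; python3 - <<'E'
from h import *
c=cam("wrist");im=c["pixels"];h=cv2.cvtColor(im,cv2.COLOR_BGR2HSV)
w=((h[...,2]>225)&(h[...,1]<30)).astype(np.uint8);w[290:]=0
for k in cv2.findContours(w,0,2)[0]:
    if 300<cv2.contourArea(k)<8000:
        r=cv2.minAreaRect((plane(c,k[:,0],.02)[:,:2]*1000).astype(np.float32));print(cv2.contourArea(k),np.round(r[0]),np.round(r[1]),round(r[2]),"y min",cv2.boxPoints(r)[:,1].min())
c=cam("top");im=c["pixels"];hsv=cv2.cvtColor(im,cv2.COLOR_BGR2HSV)
for n,(u,v),z,hh in(("green",(284,276),.052,(40,95)),("red",(359,216),.046,None)):
    m=np.zeros(im.shape[:2],bool);m[v-12:v+13,u-12:u+13]=1
    s=m&(hsv[...,1]>130)&(hsv[...,2]>40)
    s&=((hsv[...,0]>hh[0])&(hsv[...,0]<hh[1])) if hh else ((hsv[...,0]<6)|(hsv[...,0]>172))
    q=np.argwhere(s)[:,::-1];print(n,len(q),plane(c,q.mean(0),z-.004) if len(q) else None)
E
```

```text
time_s: 20.18
tool_pos: [0.5179, 0.1529, 0.0075]
tool_rot: [180.0, -0.0, 78.0]
force: [0.2, 0.4, 0.3]
grip_width: 0.0105
grasp_force: 0.0
time_s: 21.18
tool_pos: [0.5004, 0.0738, 0.1067]
tool_rot: [-179.9, 0.0, 77.9]
force: [-0.0, -0.3, -0.4]
grip_width: 0.0107
grasp_force: 0.0
green 27 [[ 0.42877672 -0.03557173  0.048     ]]
red 27 [[ 0.58053202 -0.22573071  0.042     ]]
```

The vials haven't moved. The carton mask found nothing from this height, so I'll re-check with a threshold scaled to the image.

```bash
python3 - <<'E'
from h import *
for n,ar in(("wrist",(300,8000)),("top",(35,200))):
  c=cam(n);im=c["pixels"];h=cv2.cvtColor(im,cv2.COLOR_BGR2HSV)
  uv=np.argwhere(np.ones(im.shape[:2]))[:,::-1];P=plane(c,uv,.02)
  roi=((P[:,0]>.41)&(P[:,0]<.60)&(P[:,1]>.10)&(P[:,1]<.235)).reshape(480,640)
  print(n,roi.sum(),np.percentile(h[...,2][roi],[50,90,99]) if roi.any() else 0, np.percentile(h[...,1][roi],[10,50]))
  med=np.median(h[...,2][roi])
  for T in (1.12,1.2,1.3):
    w=(roi&(h[...,2]>med*T)&(h[...,1]<45)).astype(np.uint8)
    for k in cv2.findContours(w,0,1)[0]:
      if ar[0]<cv2.contourArea(k)<ar[1]:
        r=cv2.minAreaRect((plane(c,k[:,0],.02)[:,:2]*1000).astype(np.float32));print(T,cv2.contourArea(k),np.round(r[0]),np.round(r[1]),round(r[2]),"ymin",cv2.boxPoints(r)[:,1].min())
E
```

```text
wrist 59251 [220. 237. 252.] [ 9. 14.]
1.12 1352.0 [523. 179.] [29. 21.] 83 ymin 163.98804
1.12 1482.5 [567. 191.] [28. 21.] 29 ymin 175.24757
1.12 1380.0 [496. 211.] [28. 20.] 66 ymin 193.35974
top 3856 [ 58.  70. 160.] [ 32. 103.]
```

```bash
python3 -c "
from cell import env
print(env.sign_off())"
```

```text
the job is handed in; nothing more can be done
None
```

The three cartons are swept into the tray and lie on its floor past the ramp; both vials measured where they started, the dressing box was never approached, and the job was handed in at about 21 s of 64 s, though I viewed 11 pictures, one over the limit of 10.

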